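# Square a gift box into the zero corner of the wrapping board

### The job

Measure up for wrapping: push the teal striped gift box along the white measuring board with the fingertips, without lifting or tipping it, until it is snugly home in the corner at the yellow stop: one long side flush against the wooden back fence and its end flush against the yellow stop. The yellow stop may be at either end of the fence. Leave all the other things where they stand, then draw the hand clear.

Things in the scene. Friction and masses are not known exactly. Their poses are not given: they have to be found in the camera images.
- gift_box: closed teal box with cream stripes, 92 mm (its x) x 120 mm (its y, the long sides) x 50 mm tall, 0.2 to 0.45 kg, too wide to grip; slides on the board with moderate friction. Origin: centre of its underside. Starts loose on the board, long sides turned up to 0.5 rad from the fence's line, +x towards the fence.
- wrap_board: fixed white board, 290 (x) x 440 (y) x 8 mm; its top is 8 mm above the counter. Origin: centre of its underside; x points away from the robot to the fence, y along the fence to the left. The rigid wooden back fence runs along the whole far edge: inner face at x = +120 mm, 20 mm thick, top 35 mm above the counter. Black tick marks line the fence.
- yellow_stop: yellow end stop, a rigid fixed block 100 mm (x) x 20 mm (y) x 27 mm tall standing on the board at either end of the fence, square to it. Origin: centre of its underside, axes as the board's; it lies at x = +70 mm, y = +190 or -190 mm in the board's frame, its inner face 180 mm from the board's middle line.
- red_stop: red end stop, the same block at the other end of the fence. Not the one wanted.
- toy_duck: yellow toy duck, round body 38 mm across, 46 mm tall, standing on the board near one front corner; origin at the centre of its underside. Leave alone.
- spool: small wooden spool with a red core, 42 mm across, 34 mm tall, standing on the board near the other front corner; origin at the centre of its underside. Leave alone.
- pen_pot: cream and blue banded pot with four pens, 80 mm across, about 155 mm tall with the pens, on the counter to the left of the board (+y); origin at the centre of its underside. Leave alone.
- red_tin: red jar, 64 mm across, 75 mm tall, on the counter to the right of the board (-y); origin at the centre of its underside. Leave alone.
- green_tin: green jar with a yellow cap, 64 mm across, 75 mm tall, on the counter to the right of the board (-y); origin at the centre of its underside. Leave alone.
- toy_car: blue and white toy car, 80 x 46 x 44 mm, on the counter to the left of the board (+y); origin at the centre of its underside. Leave alone.
There are look-alikes about, which are no part of the job. Leave any blue or purple look-alike of the gift_box alone.

How it is judged:
By the outcome, as a careful person would: the job done as asked, in the order asked, and still so for the second after the job is handed in, with the robot touching nothing.
It also fails if it takes over 64 s, if anything falls off the work surface, if the arm or the gripper's body presses on something with over 40 N, if the wrist force passes 120 N, or if a joint passes its speed limit or range.

### The arm

A 6-joint arm with a two-finger parallel gripper is mounted at the origin on the work surface. World frame = base frame: x ahead of the robot, y to its left, z up, the work surface at z = 0. Lengths are in m, angles in rad, forces in N, time in s.
With the tool pointing down it reaches from about 0.275 to 0.85 m from the base axis. Payload 19 kg.
Tool frame: the origin (TCP) lies midway between the tips of the shut fingers; the grasp point (between the pads) lies 19 mm behind it; z points along the fingers, y is the line along which they close (so a half turn about z gives the same grasp; the last joint's range is limited). The gripper opens to 85 mm and grips with 20 to 120 N. Pads are 22 mm wide; open, the fingers measure 114 mm over their backs; the gripper's body (76 mm by 85 mm) begins 54 mm behind the grasp point. The pads swing forward as they close: fully open they stand 13 mm farther back than shut.
Start: joints at [1.015, 0.15, 1.437, -0, 1.554, -0.134], TCP at [0.235, 0.525, 0.231] pointing down, gripper open.
Joint ranges: [-2.8, 2.8], [-0.68, 2.1], [0.12, 2.68], [-1.39, 4.53], [0.16, 2.79], [-2.81, 2.81]. Speed limits (rad/s): [1.89, 1.89, 2.22, 3.01, 3.01, 3.01].

### API

Orientations are given as [roll, pitch, yaw] about the fixed x, y, z axes, in that order (R = Rz(yaw) Ry(pitch) Rx(roll)).
In Python, from rig import manip, optics gives the robot as it stands.
- The arm moves only by the shell command python3 -m jog 'ROWS' [FORCE]. ROWS is JSON, a list that holds one entry, the list of rows, each a list of 5 numbers: the shift along the tool's x, y, z normalised to -1 to 1, where 1 is 400 mm, then the turn about the tool's z normalised to -1 to 1, where 1 is 180 degrees, then the closure, from 0 (fully open) to 1 (shut). In form: [[[x, y, z, turn, gripper], ...]]. A call has 1 to 5 rows; each row is the pose to reach, as a shift and turn from the pose commanded when the call began, along the tool's axes at that moment, turning the shorter way round; what a row does not reach only later rows make up. A row lasts 1/10 s, in which the tool goes at most 50 mm and 8.59 degrees, less where a joint would pass 70% of its speed; a pose out of reach is approached as far as the arm can. A call with a number of a shift or a turn outside -1 to 1 is refused whole. A call with a gripper value outside its range is refused whole. The fingers move at their own pace and stop on an object; FORCE is the grip in N (left out, the last holds). Time passes only in rows, so rows that repeat a pose let the fingers close. It gives the time, the measured TCP pose, the force, the opening and the grip force at its end, in the units of the state.
- manip.get_state(): the state, without advancing time (a new reading comes with each control period).
- optics.grab_frame(name): name is "side" or "top"; returns a dict with "pixels" (384x512x3 uint8, red, green, blue), "depth" (384x512 float32, m along the optical axis (not along the pixel's ray), 0 where there is no reading), "mtx" (3x3 intrinsics, pixels), "pose" (4x4, takes a point from camera to world coordinates). Camera axes: x right, y down, z forward; pixel columns grow to the right and rows downward; lengths in m; the calibration is good to about 2 mm. A picture is of the moment at which its call begins.
- manip.finish_job(): hands the job in; it is judged then, once.
Trained networks look in the newest picture that a camera, given by its name, has taken for a name from the list of things; names that differ only in an ending like _2 or _b are one class to them, and where a whole thing is asked for, a point or a joint stands for the part that bears it (a point fixed in the world has none). Each returns a list of dicts, best first, with "p" (0 to 1); they miss things now and then, are a little off and sometimes report something else, mostly with a low value. They report only what shows in the picture. A call takes as long as a camera call. They do not tell look-alikes from the thing itself.
- optics.regions_of(thing, camera): "pixels" (384x512 bool, what is visible of it).
- optics.place_of(thing, camera): "centre" ([x, y, z] in m, in world coordinates, good to about 4 mm: a listed point, or the origin of a listed thing).
The state is a dict: "time_s": time; "joint_positions": joint angles; "dq": joint speeds; "joint_efforts": joint torques, N m; "tool_pos": TCP position; "eef_rot": TCP orientation; "wrist_force": force on the tool from outside, world axes, zero at the start; "wrist_torque": the same for the moment, N m; "grip_width": finger opening in m; "gripper_force": force on a finger pad.
Only numpy, scipy, OpenCV 4.12 (cv2) and the standard library are available. Lean on these libraries where they do the work, as an engineer would, in place of code of your own. Each camera call takes 0.05 s, during which the arm holds its last target. There are 200 camera calls.

## Working session

There is one attempt and no reset: what is moved stays moved. The work goes in short steps, Python scripts to look and compute and a shell command to move; the robot and the scene stay as the last step left them, time stands still between calls to the robot, and variables do not carry over. Pictures are saved under pics/ and viewed, at most 10 in all, crops included, and the job is handed in when it is done.

```bash
ls; mkdir -p pics; cat > h.py <<'E'
import numpy as np, cv2
from rig import manip, optics
def cloud(f):
    d=f["depth"]; v,u=np.mgrid[:d.shape[0],:d.shape[1]]; K=f["mtx"]
    c=np.stack([(u-K[0,2])/K[0,0]*d,(v-K[1,2])/K[1,1]*d,d],-1)
    P=np.array(f["pose"]); return c@P[:3,:3].T+P[:3,3]
def save(f,n): cv2.imwrite("pics/"+n+".png",cv2.cvtColor(f["pixels"],cv2.COLOR_RGB2BGR))
E
python3 - <<'E'
from h import *
for c in("top","side"):
    f=optics.grab_frame(c); save(f,c+"0"); print(c,np.round(f["pose"],3).tolist())
    for t in "gift_box wrap_board yellow_stop red_stop toy_duck spool pen_pot red_tin green_tin toy_car".split():
        print(t,[(round(r["p"],2),np.round(r["centre"],3).tolist()) for r in optics.place_of(t,c)])
s=manip.get_state();print(s["time_s"],s["tool_pos"],s["eef_rot"],s["wrist_force"])
E
```

```text
pics
top [[-0.009, -0.998, 0.064, 0.421], [-1.0, 0.01, 0.022, -0.01], [-0.023, -0.064, -0.998, 1.081], [0.0, 0.0, 0.0, 1.0]]
gift_box [(0.96, [0.278, 0.202, 0.0]), (0.73, [0.23, 0.382, 0.003]), (0.61, [0.291, -0.303, -0.0])]
wrap_board [(0.96, [0.579, 0.019, 0.0])]
yellow_stop [(0.5, [0.676, 0.193, 0.007])]
red_stop [(0.5, [0.614, -0.182, 0.008])]
toy_duck [(0.6, [0.438, -0.136, 0.009])]
spool [(0.51, [0.515, 0.218, 0.008])]
pen_pot [(0.77, [0.448, 0.413, -0.003])]
red_tin [(0.83, [0.572, -0.407, -0.003])]
green_tin [(0.55, [0.476, -0.365, -0.004]), (0.33, [0.583, 0.015, 0.005])]
toy_car [(0.86, [0.632, 0.385, -0.005]), (0.32, [0.571, -0.409, -0.002])]
side [[0.842, -0.249, 0.479, -0.087], [-0.539, -0.43, 0.724, -0.832], [0.026, -0.868, -0.496, 0.621], [0.0, 0.0, 0.0, 1.0]]
gift_box [(0.85, [0.545, 0.022, 0.002]), (0.84, [0.232, 0.382, 0.003]), (0.73, [0.299, -0.305, 0.002]), (0.69, [0.281, 0.206, 0.001]), (0.56, [0.633, 0.384, -0.001])]
wrap_board [(0.76, [0.578, 0.017, 0.001])]
yellow_stop [(0.48, [0.68, 0.189, 0.008])]
red_stop [(0.55, [0.617, -0.182, 0.008]), (0.45, [0.519, 0.217, 0.005]), (0.2, [0.548, 0.023, 0.002])]
toy_duck [(0.78, [0.442, -0.137, 0.01])]
spool [(0.61, [0.516, 0.217, 0.005])]
pen_pot [(0.92, [0.447, 0.41, -0.002])]
red_tin [(0.77, [0.571, -0.41, 0.003])]
green_tin [(0.64, [0.472, -0.371, 0.001])]
toy_car [(0.74, [0.634, 0.382, -0.001])]
1.1 [0.23540561 0.52458231 0.23127981] [-3.14154840e+00  1.36043174e-05  2.71980686e+00] [-0.39855256  0.04918851 -0.15605144]
```

View pics/top0.png

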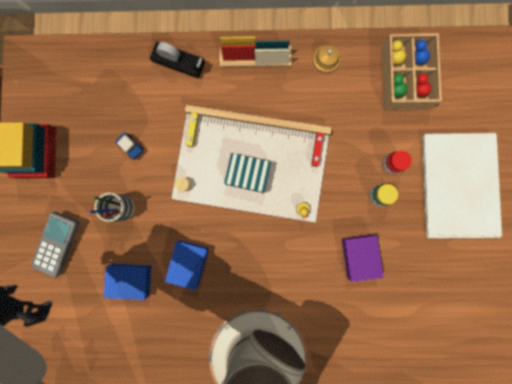

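View pics/side0.png

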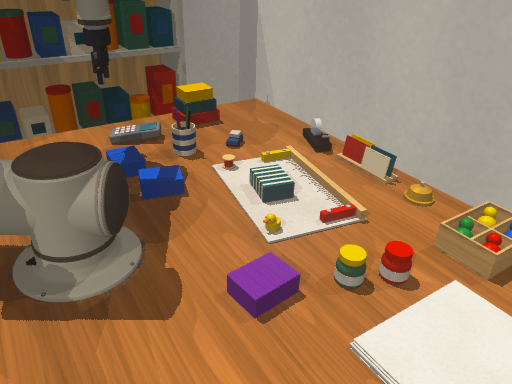

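The candidates are teal striped at top (248,172), blue at (187,265) and (127,282), and purple at (362,257). Only the one at (248,172) is teal with cream stripes and on the board. The yellow stop is at (192,128), the left end of the fence. Next I confirm with a crop and measure.

```bash
cat >> h.py <<'E'
def rect(p):
    (c,s,a)=cv2.minAreaRect((p*1000).astype(np.float32)); return np.round(c,1),np.round(s,1),round(a,2)
def boxpose(n=None,x=(.45,.75),y=(-.17,.19)):
    "box top, from both cameras: minAreaRect in mm/deg"
    for c in("top","side"):
        f=optics.grab_frame(c); w=cloud(f); z=w[...,2]
        m=(z>.048)&(z<.068)&(w[...,0]>x[0])&(w[...,0]<x[1])&(w[...,1]>y[0])&(w[...,1]<y[1])&(f["depth"]>0)
        k,l,st,_=cv2.connectedComponentsWithStats(m.astype(np.uint8)); i=1+st[1:,4].argmax()
        q=w[l==i]; print(c,"box",rect(q[:,:2]),"z",np.median(q[:,2]).round(4),len(q))
        if n and c=="top": save(f,n)
E
python3 - <<'E'
from h import *
boxpose("t1")
for c in("top","side"):
    f=optics.grab_frame(c); w=cloud(f)
    for t in("wrap_board","yellow_stop","red_stop"):
        r=optics.regions_of(t,c)[0]; m=r["pixels"]&(f["depth"]>0); q=w[m]
        if t!="wrap_board": q=q[np.abs(q[:,2]-.035)<.004]
        print(c,t,round(r["p"],2),rect(q[:,:2]),np.median(q[:,2]).round(4))
    m=(abs(w[...,2]-.035)<.003)&(w[...,0]>.6)&(w[...,0]<.8)&(abs(w[...,1])<.25)
    q=w[m&(w[...,0]-.168*w[...,1]>.675)]; print("fence",rect(q[:,:2]),len(q))
im=cv2.imread("pics/t1.png")[95:225,160:345]; cv2.imwrite("pics/crop1.png",cv2.resize(im,None,fx=4,fy=4,interpolation=cv2.INTER_CUBIC))
E
```

```text
top box (array([544.7,  26. ]), array([119.9,  93. ]), 76.88) z 0.0579 1322
side box (array([542.6,  24.3]), array([125.7,  94.8]), 76.88) z 0.0582 760
top wrap_board 0.63 (array([580.6,  17.5]), array([441.1, 294.4]), 80.08) 0.0081
top yellow_stop 0.57 (array([679.8, 192.1]), array([ 20.1, 100. ]), 80.12) 0.0353
top red_stop 0.66 (array([ 614.4, -181.6]), array([20.1, 98.1]), 80.34) 0.0347
fence (array([696.3,  -2.8]), array([438.4,  40.9]), 80.22) 949
side wrap_board 0.92 (array([576.7,  23. ]), array([460.1, 288.7]), 80.12) 0.0086
side yellow_stop 0.5 (array([675.2, 190.8]), array([23.2, 95.1]), 82.36) 0.0349
side red_stop 0.97 (array([ 611.5, -184.8]), array([18.8, 99.3]), 80.38) 0.0351
fence (array([695.1,  -6. ]), array([437.9,  40.9]), 80.48) 555
```

View pics/crop1.png

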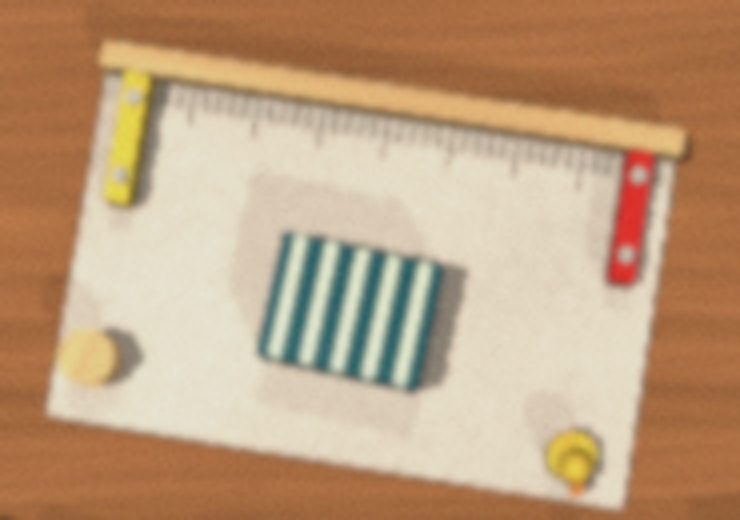

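The crop confirms it: the teal box with cream stripes is at about (248,172), turned -3° from the fence. The yellow stop is at the left (+y) end. I'll push towards the fence first, then along it to the left.

```bash
cat >> h.py <<'E'
B=np.array([.579,.018]); b=-.171; EX=np.array([np.cos(b),np.sin(b)]); EY=np.array([-EX[1],EX[0]])
def goal(bx,by,z,yaw):
    "rows' numbers from the present pose to a place in the board's axes (m)"
    s=manip.get_state(); p=np.array(s["tool_pos"]); y=s["eef_rot"][2]
    d=np.r_[B+bx*EX+by*EY,z]-p; tx=[np.cos(y),np.sin(y)]; ty=[np.sin(y),-np.cos(y)]
    t=-((yaw-y+np.pi)%(2*np.pi)-np.pi)/np.pi
    q=p[:2]-B; print("now board",np.round([q@EX,q@EY,p[2]],4),"yaw",round(y,4),"rows:",np.round([d[:2]@tx/.4,d[:2]@ty/.4,-d[2]/.4,t],4),"F",np.round(s["wrist_force"],1),"t",round(s["time_s"],2),"w",s["grip_width"])
E
python3 -m jog '[[[-1,-0.875,0,-0.08,0.3],[-1,-0.875,0,-0.08,0.3],[-1,-0.875,0,-0.08,0.3],[-1,-0.875,0,-0.08,0.3],[-1,-0.875,0,-0.08,0.3]]]' 40
python3 -c "from h import *; goal(-.125,.002,.15,2.97)"
```

```text
time_s: 2.1
tool_pos: [0.3385, 0.2989, 0.2315]
eef_rot: [3.141, 0.0, 2.972]
wrist_force: [1.2, 1.0, 0.7]
grip_width: 0.06
gripper_force: 0.0
now board [-0.2847  0.2358  0.2315] yaw 2.9717 rows: [-3.987e-01 -5.850e-01  2.037e-01  5.000e-04] F [1.2 1.  0.7] t 2.1 w 0.0599591964793227
```

```bash

python3 -m jog '[[[-0.4,-0.585,0.2,0,0.3],[-0.4,-0.585,0.2,0,0.3],[-0.4,-0.585,0.2,0,0.3],[-0.4,-0.585,0.2,0,0.3],[-0.4,-0.585,0.2,0,0.3]]]' >/dev/null
python3 -c "from h import *; goal(-.125,.002,.02,2.97)"
```

```text
now board [-0.1486  0.0371  0.1633] yaw 2.971 rows: [-5.910e-02 -8.780e-02  3.581e-01  3.000e-04] F [ 0.7  0.6 -0.6] t 2.6 w 0.05983520024000651
```

```bash

python3 -m jog '[[[-0.059,-0.088,0.05,0,0.3],[-0.059,-0.088,0.12,0,0.3],[-0.059,-0.088,0.24,0,0.3],[-0.059,-0.088,0.34,0,0.3],[-0.059,-0.088,0.358,0,0.3]]]' >/dev/null
python3 -m jog '[[[0,0,0,0,0.3],[0,0,0,0,0.3]]]'
python3 -c "from h import *; goal(.010,.002,.02,2.97);f=optics.grab_frame('top');save(f,'t2')
g=optics.grab_frame('side')
cv2.imwrite('pics/c2.png',np.hstack([cv2.resize(cv2.imread('pics/t2.png')[90:230,160:345],None,fx=2,fy=2),cv2.resize(cv2.cvtColor(g['pixels'],4)[120:260,190:375],None,fx=2,fy=2)]))"
```

```text
time_s: 3.3
tool_pos: [0.4568, 0.0432, 0.0222]
eef_rot: [3.141, 0.002, 2.971]
wrist_force: [-0.6, 0.4, 0.6]
grip_width: 0.0596
gripper_force: 0.0
now board [-0.1247  0.004   0.0222] yaw 2.9714 rows: [-0.3366 -0.0053  0.0054  0.0004] F [-0.6  0.4  0.6] t 3.3 w 0.05957537730732062
```

View pics/c2.png

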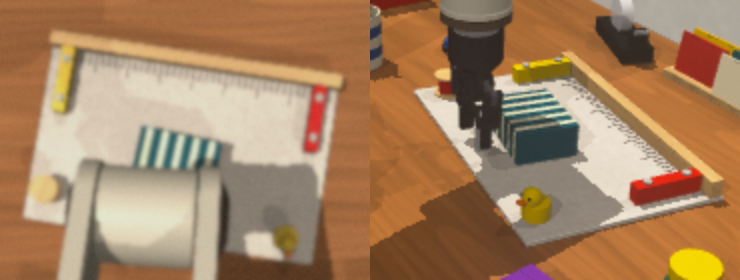

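The fingers stand low behind the near long side (box at (180,148) in the left half of the picture), and the duck and spool are clear. Now I push gently.

```bash

python3 -m jog '[[[-0.03,-0.002,0.004,0,0.3],[-0.06,-0.005,0.005,0,0.3],[-0.09,-0.005,0.005,0,0.3],[-0.12,-0.005,0.005,0,0.3],[-0.15,-0.005,0.005,0,0.3]]]' |grep force
python3 -m jog '[[[-0.03,0,0,0,0.3],[-0.06,0,0,0,0.3],[-0.09,0,0,0,0.3],[-0.12,0,0,0,0.3],[-0.15,0,0,0,0.3]]]' |grep force
python3 -c "from h import *; goal(.010,.002,.02,2.97);boxpose('t3')"
```

```text
wrist_force: [-2.7, -0.1, 2.1]
gripper_force: 1.3
wrist_force: [-1.7, 0.5, 0.3]
gripper_force: 0.7
now board [-0.0048  0.0018  0.0181] yaw 2.9711 rows: [-0.0371  0.0004 -0.0047  0.0004] F [-1.7  0.5  0.3] t 4.4 w 0.05968118306827276
top box (array([633.9, -36. ]), array([ 0.1, 21.3]), 89.09) z 0.0582 8
side box (array([641.8, -11.6]), array([146.7,  94.5]), 33.8) z 0.0581 472
```

```bash

python3 -m jog '[[[-0.01,0,0,0,0.3],[-0.02,0,0,0,0.3],[-0.03,0,0,0,0.3],[-0.035,0,0,0,0.3],[-0.04,0,0,0,0.3]]]' |grep -E "tool_pos|wrist_f"
python3 -m jog '[[[-0.004,0,0,0,0.3],[-0.008,0,0,0,0.3],[-0.012,0,0,0,0.3]]]' |grep -E "tool_pos|wrist_f"
python3 -m jog '[[[-0.003,0,0,0,0.3],[-0.006,0,0,0,0.3]]]' |grep -E "tool_pos|wrist_f"
python3 -c "from h import *; goal(.0,.002,.02,2.97)"
```

```text
tool_pos: [0.5894, 0.0181, 0.0183]
wrist_force: [-2.1, -0.1, 1.6]
tool_pos: [0.5942, 0.0173, 0.0183]
wrist_force: [-3.7, -0.0, 0.9]
tool_pos: [0.5956, 0.0171, 0.0182]
wrist_force: [-22.0, 3.0, 16.2]
now board [0.0165 0.0019 0.0182] yaw 2.9712 rows: [ 0.0412  0.0003 -0.0044  0.0004] F [-22.    3.   16.2] t 5.5 w 0.059486006456886016
```

It hit the fence, as predicted. I back off, rise, and turn for the second push.

```bash

python3 -m jog '[[[0.05,0,0,0,0.3],[0.12,0,0,0,0.3],[0.12,0,-0.1,0,0.3],[0.12,0,-0.2,0,0.3],[0.12,0,-0.3,0,0.3]]]' >/dev/null
python3 -c "from h import *; goal(.074,-.115,.14,1.40);boxpose('t4')"
```

```text
now board [-0.0307  0.0018  0.1399] yaw 2.9712 rows: [-2.617e-01 -2.922e-01 -3.000e-04  5.001e-01] F [ 0.7 -1.  -0.4] t 6.0 w 0.059619474124487364
top box (array([667.1, -36.9]), array([ 2.6, 42.3]), 84.17) z 0.0574 15
side box (array([650.3,   9.2]), array([127.8,  95.4]), 80.29) z 0.0582 701
```

```bash

python3 -m jog '[[[-0.26,-0.29,0,0.5,0.45],[-0.26,-0.29,0,0.5,0.45],[-0.26,-0.29,0,0.5,0.45],[-0.26,-0.29,0,0.5,0.45],[-0.26,-0.29,0,0.5,0.45]]]' >/dev/null
python3 -c "from h import *; goal(.074,-.115,.14,1.40)"
```

```text
now board [ 0.0744 -0.1159  0.1371] yaw 2.2128 rows: [ 0.0023  0.001  -0.0073  0.2587] F [-0.3  0.4 -0.2] t 6.6 w 0.04716485823864378
```

```bash

python3 -m jog '[[[0,0,0,0.2587,0.5],[0,0,0,0.2587,0.5],[0,0,0,0.2587,0.5],[0,0,0,0.2587,0.5],[0,0,0,0.2587,0.5]]]' >/dev/null
python3 -m jog '[[[0,0,0,0.02,0.5],[0,0,0,0.02,0.5]]]' >/dev/null
python3 -c "from h import *; goal(.070,-.115,.02,1.40)"
```

```text
now board [ 0.0736 -0.1141  0.1378] yaw 1.4072 rows: [-0.0021 -0.009   0.2946  0.0023] F [0.5 0.6 0.3] t 7.3 w 0.04281686813234453
```

```bash

python3 -m jog '[[[-0.002,-0.009,0.05,0.002,0.5],[-0.002,-0.009,0.15,0.002,0.5],[-0.002,-0.009,0.25,0.002,0.5],[-0.002,-0.009,0.29,0.002,0.5],[-0.002,-0.009,0.29,0.002,0.5]]]' |grep wrist_f
python3 -c "from h import *; goal(.070,.048,.02,1.40)
f=optics.grab_frame('side');save(f,'s5');boxpose()
cv2.imwrite('pics/c5.png',cv2.resize(cv2.imread('pics/s5.png')[120:260,190:375],None,fx=4,fy=4,interpolation=2))"
```

```text
wrist_force: [-0.2, 0.5, -0.7]
now board [ 0.0688 -0.1148  0.0202] yaw 1.4034 rows: [0.4071 0.0043 0.0005 0.0011] F [-0.2  0.5 -0.7] t 7.8 w 0.04283466074168835
top box (array([654.8,  24. ]), array([91.7, 93.1]), 80.59) z 0.0578 926
side box (array([649.3,   7.2]), array([122.4,  93.7]), 80.05) z 0.0583 406
```

View pics/c5.png

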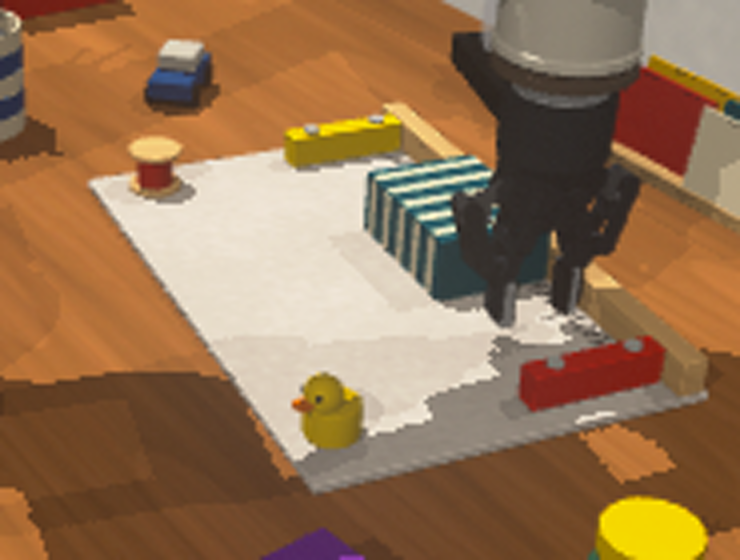

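The box is flush along the fence. The fingers are low at its right end (500,310), clear of the red stop at (590,370). Now I push left.

```bash

python3 -m jog '[[[0.03,0.003,0,0.001,0.5],[0.06,0.003,0,0.001,0.5],[0.09,0.003,0,0.001,0.5],[0.12,0.003,0,0.001,0.5],[0.15,0.003,0,0.001,0.5]]]' |grep wrist_f
python3 -m jog '[[[0.03,0,0,0,0.5],[0.06,0,0,0,0.5],[0.09,0,0,0,0.5],[0.12,0,0,0,0.5],[0.15,0,0,0,0.5]]]' |grep wrist_f
python3 -m jog '[[[0.02,0,0,0,0.5],[0.04,0,0,0,0.5],[0.06,0,0,0,0.5],[0.075,0,0,0,0.5]]]' |grep wrist_f
python3 -c "from h import *; goal(.070,.048,.02,1.40);boxpose(y=(-.1,.2))"
```

```text
wrist_force: [-0.4, -2.9, 2.0]
wrist_force: [-0.5, -2.5, 2.7]
wrist_force: [-0.5, -2.8, 1.9]
now board [0.071  0.0357 0.0222] yaw 1.399 rows: [ 0.0308 -0.0025  0.0054 -0.0003] F [-0.5 -2.8  1.9] t 9.35 w 0.042740000573357605
top box (array([646.4,  93.6]), array([75. , 53.1]), 80.3) z 0.0579 346
side box (array([663.1,  98.9]), array([143.6,  90.6]), 79.39) z 0.0576 302
```

```bash

python3 -m jog '[[[0.01,0,0.003,0,0.5],[0.02,0,0.005,0,0.5],[0.025,0,0.005,0,0.5]]]' |grep -E "tool_pos|wrist_f"
python3 -m jog '[[[0.004,0,0,0,0.5],[0.008,0,0,0,0.5]]]' |grep -E "tool_pos|wrist_f"
python3 -c "from h import *; goal(.070,.048,.02,1.40)"
```

```text
tool_pos: [0.6567, 0.0505, 0.0201]
wrist_force: [0.4, -1.7, -0.3]
tool_pos: [0.6572, 0.0531, 0.0201]
wrist_force: [-3.4, -16.9, 1.0]
now board [0.0711 0.0479 0.0201] yaw 1.3988 rows: [ 0.0002 -0.0027  0.0003 -0.0004] F [ -3.4 -16.9   1. ] t 9.95 w 0.04257925237811071
```

```bash

python3 -m jog '[[[0.002,0,0,0,0.5],[0.002,0,0,0,0.5]]]' |grep -E "tool_pos|wrist_f"
python3 -m jog '[[[-0.05,0,0,0,0.5],[-0.12,0,0,0,0.5],[-0.14,0,-0.1,0,0.5],[-0.2,0,-0.22,0,0.5],[-0.3,0,-0.34,0,0.5]]]' |grep -E "tool_pos|wrist_f"
python3 -m jog '[[[-0.1,-0.3,-0.1,0,0.5],[-0.2,-0.6,-0.1,0,0.5],[-0.2,-0.6,-0.1,0,0.5],[-0.2,-0.6,-0.1,0,0.5],[-0.2,-0.6,-0.1,0,0.5]]]' |grep -E "tool_pos|wrist_f"
python3 - <<'E'
from h import *
boxpose("t6",y=(-.1,.25))
f=optics.grab_frame('side');save(f,'s6')
for t in("toy_duck","spool"): print(t,[np.round(r["centre"],3) for r in optics.place_of(t,"side")[:1]])
a=cv2.resize(cv2.imread('pics/t6.png')[95:225,165:340],(400,297),interpolation=2);c=cv2.resize(cv2.imread('pics/s6.png')[135:235,220:355],(400,297),interpolation=2)
cv2.imwrite('pics/c6.png',np.hstack([a,c]))
E
```

```text
tool_pos: [0.6572, 0.0531, 0.0202]
wrist_force: [-1.7, -11.7, -0.1]
tool_pos: [0.6385, -0.0537, 0.1459]
wrist_force: [1.4, -0.5, 1.0]
tool_pos: [0.3932, -0.0905, 0.183]
wrist_force: [-0.6, -1.3, 1.3]
top box (array([671.7, 122.6]), array([120.6,  93. ]), 79.76) z 0.0578 1298
side box (array([669.4, 121.7]), array([127.,  95.]), 79.91) z 0.0581 576
toy_duck [array([ 0.442, -0.132,  0.011])]
spool [array([0.517, 0.22 , 0.004])]
```

View pics/c6.png

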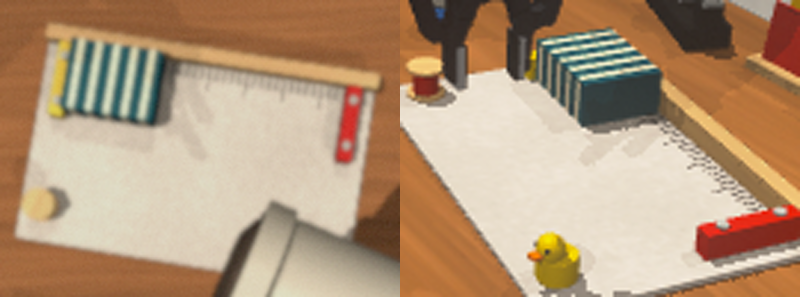

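The box sits in the corner at the left, with the duck and spool untouched. Pose in the board's frame is (73.6,118.9) mm against the ideal (74,120). I'll give one last light press against the fence to seat it after the sideways slide.

```bash

python3 -m jog '[[[0,0,0,-0.5,0.3],[0,0,0,-0.5,0.3],[0,0,0,-0.5,0.3],[0,0,0,-0.5,0.3],[0,0,0,-0.5,0.3]]]' >/dev/null
python3 -m jog '[[[0,0,0,-0.25,0.3],[0,0,0,-0.25,0.3],[0,0,0,-0.25,0.3],[0,0,0,-0.25,0.3],[0,0,0,-0.25,0.3]]]' >/dev/null
python3 -c "from h import *; goal(-.02,.115,.14,2.97)"
```

```text
now board [-0.1618 -0.138   0.1823] yaw 2.9059 rows: [-0.3128  0.6542  0.1058 -0.0204] F [0.4 0.  1.1] t 12.4 w 0.05984115386626045
```

```bash

python3 -m jog '[[[-0.313,0.654,0.106,-0.02,0.3],[-0.313,0.654,0.106,-0.02,0.3],[-0.313,0.654,0.106,-0.02,0.3],[-0.313,0.654,0.106,-0.02,0.3],[-0.313,0.654,0.106,-0.02,0.3]]]' >/dev/null
python3 -c "from h import *; goal(-.02,.115,.14,2.97)"
```

```text
now board [-0.039   0.0796  0.1452] yaw 2.9627 rows: [-0.0467  0.0889  0.013  -0.0023] F [ 0.6 -1.6  1.2] t 12.9 w 0.059826776805438756
```

```bash

python3 -m jog '[[[-0.045,0.089,0.013,-0.002,0.3],[-0.045,0.089,0.05,-0.002,0.3],[-0.045,0.089,0.15,-0.002,0.3],[-0.045,0.089,0.25,-0.002,0.3],[-0.045,0.089,0.31,-0.002,0.3]]]' |grep wrist_f
python3 -m jog '[[[0,0,0,0,0.3],[-0.03,0,0,0,0.3],[-0.05,0,0,0,0.3]]]' |grep wrist_f
python3 -c "from h import *; goal(.0165,.115,.02,2.97)"
```

```text
wrist_force: [-0.3, -0.4, -0.0]
wrist_force: [0.7, -0.5, 0.8]
now board [0.0002 0.1122 0.0243] yaw 2.9681 rows: [-0.0407  0.0071  0.0108 -0.0006] F [ 0.7 -0.5  0.8] t 13.7 w 0.05960277818957355
```

```bash

python3 -m jog '[[[-0.02,0.007,0.01,-0.001,0.3],[-0.03,0.007,0.01,-0.001,0.3],[-0.036,0.007,0.01,-0.001,0.3],[-0.04,0.007,0.01,-0.001,0.3]]]' |grep -E "tool_pos|wrist_f"
python3 -m jog '[[[-0.003,0,0,0,0.3],[-0.005,0,0,0,0.3]]]' |grep -E "tool_pos|wrist_f"
python3 -c "from h import *; goal(.0165,.115,.02,2.97)"
```

```text
tool_pos: [0.6126, 0.1285, 0.0189]
wrist_force: [0.8, 0.5, -0.1]
tool_pos: [0.6144, 0.1282, 0.0189]
wrist_force: [-0.3, -0.8, 0.4]
now board [0.0161 0.1146 0.0189] yaw 2.9711 rows: [-0.001   0.001  -0.0028  0.0004] F [-0.3 -0.8  0.4] t 14.3 w 0.06019857822518981
```

```bash

python3 -m jog '[[[-0.002,0,0,0,0.3],[-0.003,0,0,0,0.3]]]' |grep -E "tool_pos|wrist_f"
python3 -m jog '[[[-0.002,0,0,0,0.3],[-0.003,0,0,0,0.3]]]' |grep -E "tool_pos|wrist_f"
python3 -c "from h import *; goal(.0165,.115,.02,2.97)"
```

```text
tool_pos: [0.6147, 0.1281, 0.0189]
wrist_force: [-10.9, 0.7, 7.6]
tool_pos: [0.6147, 0.1281, 0.0188]
wrist_force: [-24.2, 1.7, 16.5]
now board [0.0164 0.1146 0.0188] yaw 2.9713 rows: [-0.0002  0.001  -0.003   0.0004] F [-24.2   1.7  16.5] t 14.7 w 0.059590106943157355
```

This press met firm contact at the same depth as the first one (16.4 mm against 16.5 mm), so the long side is flush. Now I withdraw.

```bash

python3 -m jog '[[[0.05,0,0,0,0.3],[0.08,0,0,0,0.3],[0.08,0,-0.1,0,0.3],[0.08,0,-0.2,0,0.3],[0.08,0,-0.32,0,0.3]]]' >/dev/null
python3 -m jog '[[[0.3,-0.5,-0.05,0,0.3],[0.3,-0.5,-0.05,0,0.3],[0.3,-0.5,-0.05,0,0.3],[0.3,-0.5,-0.05,0,0.3],[0.3,-0.5,-0.05,0,0.3]]]' |grep -E "tool_pos|wrist_f"
python3 - <<'E'
from h import *
boxpose("t7",y=(-.1,.25))
f=optics.grab_frame('side');save(f,'s7')
for t in("toy_duck","spool"): print(t,[np.round(r["centre"],3) for r in optics.place_of(t,"side")[:1]])
a=cv2.resize(cv2.imread('pics/t7.png')[95:225,165:340],(400,297),interpolation=2);c=cv2.resize(cv2.imread('pics/s7.png')[135:235,220:355],(400,297),interpolation=2)
cv2.imwrite('pics/c7.png',np.hstack([a,c]))
E
```

```text
tool_pos: [0.4311, -0.0449, 0.1672]
wrist_force: [0.3, 0.0, -0.0]
top box (array([671.6, 123. ]), array([120.9,  93. ]), 80.4) z 0.0579 1299
side box (array([669.1, 120. ]), array([125.9,  94.8]), 79.34) z 0.0583 576
toy_duck [array([ 0.442, -0.135,  0.011])]
spool [array([0.516, 0.219, 0.004])]
```

View pics/c7.png

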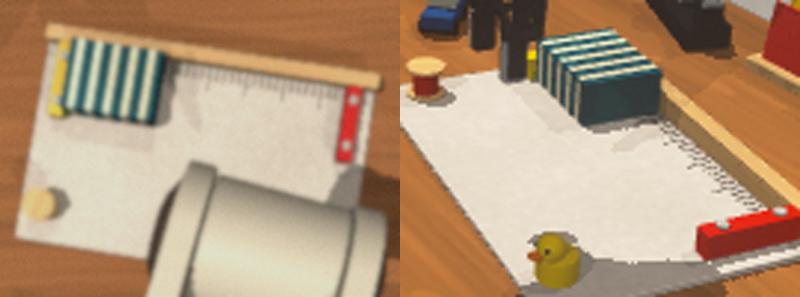

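The box is in the corner at (112,80) in the left half, square to the fence (80.4° against 80.2°). Everything else stands where it was, and the hand is clear above.

```bash
python3 -c "from rig import manip; print(manip.finish_job())"
```

```text
the job is handed in; nothing more can be done
None
```

The teal striped gift box is home in the corner, flush against the back fence and the yellow stop to within the cameras' accuracy; the duck and spool are where they stood, the hand is clear and the job is handed in, at about 16 s of the 64 s allowed.

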